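# Hold a putter blank home in a sprung drilling jig

### The job

Lay the aluminium putter blank flat on the jig's plate with its long side along the low fence, and push it sideways until that side bears on the fence before its end reaches the sprung plunger. Then slide it along the fence, push the plunger in until the end of the blank is hard against the two stop buttons, and finish while still holding it pressed there against the spring: do not let go. Leave the jar, the wedge and the loose iron head where they are.

Things in the scene. Friction and masses are not known exactly. Their poses are not given: they have to be found in the camera images.
- blank: The loose blank: a plain aluminium block 80 mm long (own x), 40 mm wide (own y), 36 mm high, with two shallow marks on top that look like holes; 0.24 to 0.36 kg. Origin: centre of its underside, z up. It starts flat on the bench, to the left or the right of the jig, and its two ends are alike.
- jig: The drilling jig, fixed to the bench: a dark steel plate 200 (own x) x 110 (own y) x 12 mm; origin at the centre of its underside, plate top at z = 12 mm. The blank is pushed along +x. At the +x end a grey housing (58 mm wide, 38 mm above the plate, front face at x = +54 mm) carries plunger and stop buttons. The fence is on the +y side; the -x end and -y side are open.
- fence (a point): Middle of the top edge of the fence's inner face (jig x = -20, y = +20, z = 22 mm), axes as the jig's. The fence is a low steel bar along jig x from -95 to +55 mm, 18 mm thick, only 10 mm above the plate. A blank that bears on it has its centre at jig y = 0.
- stops: Two fixed steel stop buttons, 10 mm in diameter, standing 4 mm out of the housing's face on either side of the plunger (y = -13.5 and +13.5 mm, 18 mm above the plate); their faces at x = +50 mm are the hard stop. Origin and axes are those of the jig.
- plunger (a joint): Travel of the sprung plunger in m: 0 when fully out, growing as it is pushed in along the jig's +x. It reads 0.012 when the blank meets the stop buttons. Spring: about 3 N at first touch, 8 N at the stop; it pushes the blank back when let go.
- plunger_tip (a point): Centre of the plunger's front face: a 12 mm steel pin, 18 mm above the plate, midway between the stop buttons; when out it stands at jig x = +38 mm, y = 0, i.e. 12 mm ahead of the buttons.
- home (a point): Point on the plate's top (jig x = +10, y = 0, z = 12 mm) where the blank's origin lies when it is on the fence and against the stop buttons.
- grease_jar: Bystander: round dark grease jar, 53 mm in diameter, 47 mm high; origin at the centre of its underside.
- wood_wedge: Bystander: wooden wedge 34 x 100 x 28 mm; origin at the centre of its underside.
- iron_head_2: Bystander: dull golf iron head lying flat, 77 x 119 x 16 mm; origin at the centre of its underside. It is the one on the right of the bench.
There are look-alikes about, which are no part of the job. Leave any pink look-alike of the blank alone.

How it is judged (in metres and radians):
On the way:
1. the blank lies flat on the plate with its long side against the fence, the plunger not yet pushed in (angle between blank's own z axis and vertical below 0.05 rad and z of blank in the frame of jig between 0.009 and 0.0145 m and y of blank in the frame of jig between -0.002 and 0.003 m and angle between the x axis of blank and the x axis of jig, either way round below 0.05 rad and x of blank in the frame of jig above -0.08 m and value of joint plunger below 0.0015 m), for 0.2 s.
At the end, for the whole second after the job is handed in: Blank flat on the plate (within 2.5 mm), side on the fence (gap under 2 mm, parallel within 0.05 rad), plunger in by more than 10.5 mm, blank pressing on the stop buttons with more than 1 N, fingers still pressing on it with more than 1 N, at rest (angle between blank's own z axis and vertical below 0.05 rad and z of blank in the frame of jig between 0.009 and 0.0145 m and y of blank in the frame of jig between -0.002 and 0.003 m and angle between the x axis of blank and the x axis of jig, either way round below 0.05 rad and value of joint plunger above 0.0105 m and contact force between blank and stops above 1 N and contact force between the fingers and blank above 1 N and linear speed of blank below 0.01 m/s); the arm keeps its last pose, push and grip.
It fails at once if the grease jar is moved by more than 20 mm (distance of grease_jar from where it was at the start of the episode above 0.02 m).
It fails at once if the wooden wedge is moved by more than 20 mm (distance of wood_wedge from where it was at the start of the episode above 0.02 m).
It fails at once if the loose iron head beside the work is moved by more than 20 mm (distance of iron_head_2 from where it was at the start of the episode above 0.02 m).
It also fails if it takes over 51 s, if anything falls off the work surface, if the arm or the gripper's body presses on something with over 40 N, if the wrist force passes 120 N, or if a joint passes its speed limit or range.

### The arm

A 6-joint arm with a two-finger parallel gripper is mounted at the origin on a cart in front of the work surface, level with it; the furniture and walls round the work are solid. World frame = base frame: x ahead of the robot, y to its left, z up, the work surface at z = 0. Lengths are in m, angles in degrees, forces in N, time in s.
With the tool pointing down it reaches from about 0.25 to 0.725 m from the base axis. Payload 9.7 kg.
Tool frame: the origin (TCP) lies at the centre of the arm's flange, where the gripper is bolted on; the fingertips stand 173 mm ahead of it and the grasp point (between the pads) lies 155 mm ahead of it; z points along the fingers, y is the line along which they close (so a half turn about z gives the same grasp; the last joint's range is limited). The gripper opens to 85 mm and grips with 20 to 120 N. Pads are 22 mm wide; open, the fingers measure 114 mm over their backs; the gripper's body (76 mm by 85 mm) begins 54 mm behind the grasp point. The pads swing forward as they close: fully open they stand 13 mm farther back than shut.
Start: joints at [-74.485, 4.979, 10.078, 95.1, 0, 90], TCP at [0.147, -0.53, 0.405] pointing down, gripper open.
Joint ranges: [-179.16, 179.16], [-48.56, 103.87], [-65.8, 70.77], [-126.05, 130.52], [-82.76, 87.17], [-180, 180]. Speed limits (degrees/s): [127.2, 127.2, 147.25, 180, 180, 180].

### API

Orientations are given as [roll, pitch, yaw] about the fixed x, y, z axes, in that order (R = Rz(yaw) Ry(pitch) Rx(roll)).
In Python, from workcell import monitor, camera, get_calibration, bot gives the robot as it stands.
- The arm moves only by the tool carry_out, never from a script. Its argument "targets" is text: rows parted by semicolons, each of 7 numbers parted by spaces: the shift along the tool's x, y, z in units of 0.04 m (1.0 is 0.04 m), then the turn, a rotation vector about the tool's x, y, z in units of 0.1 rad (1.0 is 0.1 rad), then the opening, from -1 (shut) to 1 (fully open), so that 0 is half open. A call has exactly 8 rows; each row shifts and turns the commanded pose from where the row before left it, along the tool's axes as they then stand; what a row does not reach is not made up. A row lasts 1/12 s, in which the tool goes at most 41.7 mm and 7.16 degrees, less where a joint would pass 70% of its speed; a pose out of reach is approached as far as the arm can. A call with a number of a shift or a turn outside -1 to 1 is refused whole. A call with a gripper value outside its range is refused whole. The fingers move at their own pace and stop on an object; "newtons" is the grip in N (left out, the last holds). Time passes only in rows, so rows that do not move let the fingers close, or fill a call up. It gives the time, the measured TCP pose, the force, the opening and the grip force at its end, in the units of the state.
- monitor.get_obs(): the state, without advancing time (a new reading comes with each control period).
- camera(name): name is "side" or "top" or "wrist"; returns the picture (480x640x3 uint8, red, green, blue); there is no depth.
- get_calibration(name): a dict with "fx", "fy", "cx", "cy" (pixels), "view" (4x4, takes a point from world to camera coordinates). Camera axes: x right, y down, z forward; pixel columns grow to the right and rows downward; lengths in m; the calibration is good to about 2 mm. A picture is of the moment at which its call begins: read the wrist's pose just before it. get_calibration takes no time and is no camera call; for the wrist camera it gives the pose at the moment of the call.
- bot.job_done(): hands the job in; it is judged then, once.
The state is a dict: "time": time; "q": joint angles; "qd": joint speeds; "joint_efforts": joint torques, N m; "ee_pos": TCP position; "tcp_rot": TCP orientation; "wrist_force": force on the tool from outside, world axes, zero at the start; "torque": the same for the moment, N m; "opening": finger opening in m; "grasp_force": force on a finger pad.
Only numpy, scipy, OpenCV 4.12 (cv2) and the standard library are available. Lean on these libraries where they do the work, as an engineer would, in place of code of your own. Each camera call takes 0.05 s, during which the arm holds its last target. There are 200 camera calls.

## Working session

There is one attempt and no reset: what is moved stays moved. The work goes in short steps, Python scripts to look and compute and a tool call to move; the robot and the scene stay as the last step left them, time stands still between calls to the robot, and variables do not carry over. Pictures are saved under pics/ and viewed, at most 10 in all, crops included, and the job is handed in when it is done.

Besides the shell and the picture viewer there is one more tool, called after ">>>" as name(argument=value, ...) on one line, values as JSON. carry_out: Moves the arm, as the interface text tells. Shifts and turns lie within -1 to 1; 1 stands for 0.04 m of shift or 0.1 rad of turn. Its arguments: {"type":"object","properties":{"targets":{"type":"string"},"newtons":{"type":"number"}},"required":["targets"]}

```bash
mkdir -p pics
cat > h.py <<'E'
import numpy as np, cv2
from workcell import monitor, camera, get_calibration, bot
def ray(name,u,v,z,c=None):
    c=c or get_calibration(name); V=np.array(c["view"]); R=V[:3,:3]; t=V[:3,3]
    o=-R.T@t; d=R.T@np.array([(u-c["cx"])/c["fx"],(v-c["cy"])/c["fy"],1])
    return o+d*(z-o[2])/d[2]
def proj(name,p):
    c=get_calibration(name); q=np.array(c["view"])@np.append(p,1); return c["fx"]*q[0]/q[2]+c["cx"],c["fy"]*q[1]/q[2]+c["cy"]
E
python3 - <<'E'
from h import *
o=monitor.get_obs();print(o)
for n in("top","side"):
    cv2.imwrite(f"pics/{n}0.png",camera(n)[:,:,::-1]); c=get_calibration(n); print(n,c)
E
```

```text
{'time': 0.0, 'q': array([-7.44847340e+01,  5.01004763e+00,  1.00341569e+01,  9.50990541e+01,
       -3.01206606e-04,  9.00006056e+01]), 'qd': array([-0.03026009, -0.05358128, -0.01148893,  0.01632065,  0.00312   ,
        0.03779179]), 'joint_efforts': array([ 2.08391793e-03, -5.20384562e+01,  4.64805973e+01,  1.62514084e-02,
        1.65219549e-04,  7.69250477e-06]), 'ee_pos': array([ 0.14712123, -0.52995587,  0.40399035]), 'tcp_rot': array([-1.79925055e+02,  3.01998545e-04,  1.55146608e+01]), 'wrist_force': array([ 0.00593565, -0.03484922,  0.19421564]), 'torque': array([-0.06274417, -0.00872874,  0.0170287 ]), 'grasp_force': 0.0, 'opening': 0.08571636653244874}
top {'fx': 474.61607519545373, 'fy': 474.61607519545373, 'cx': 313.8841442158064, 'cy': 243.8949771431766, 'view': array([[-0.03006132, -0.99949332,  0.01046011,  0.01623046],
       [-0.99658112,  0.02916474, -0.07730124,  0.55267634],
       [ 0.076957  , -0.01274813, -0.99695291,  1.36818021],
       [ 0.        ,  0.        ,  0.        ,  1.        ]])}
side {'fx': 439.7247565853708, 'fy': 439.7247565853708, 'cx': 320.5498470263825, 'cy': 237.71110378589825, 'view': array([[-0.86787756, -0.49674578, -0.00567261,  0.51333973],
       [-0.27726852,  0.49383469, -0.82416592,  0.17733683],
       [ 0.41220228, -0.71370227, -0.56632001,  0.85239535],
       [ 0.        ,  0.        ,  0.        ,  1.        ]])}
```

View pics/top0.png

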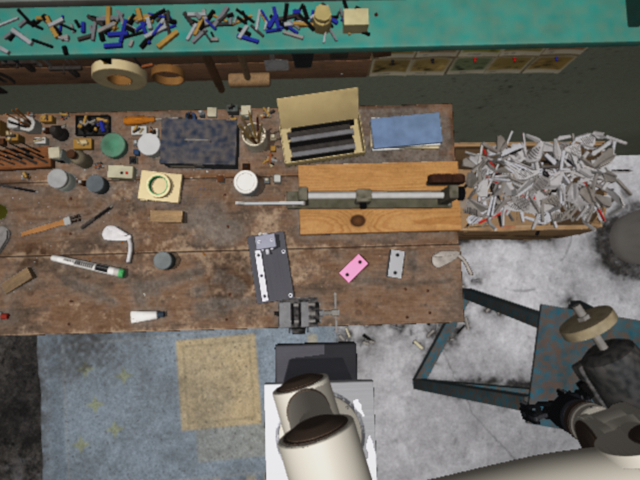

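View pics/side0.png

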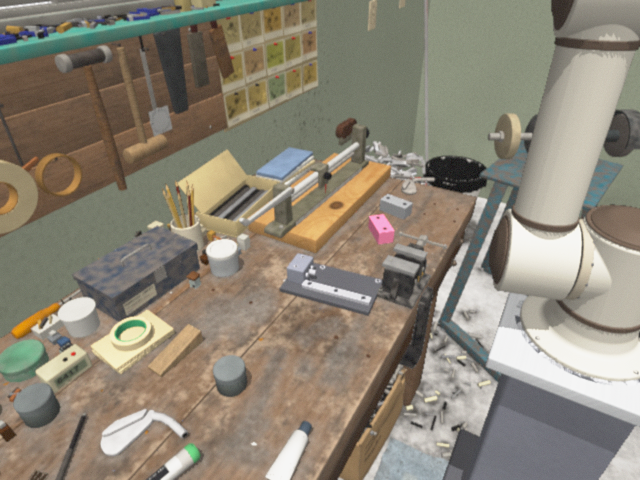

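Candidates for the blank in the top view are the silver block with two marks at (397,263), the pink look-alike at (353,267) and the housing at (265,241). I choose the silver block. The jig spans (250-293, 233-302), with its housing at the far end. I'll check in one close crop.

Run:
```python
from h import *
im=camera("top")[:,:,::-1].copy()
cr=im[220:335,235:480]; cv2.imwrite("pics/c1.png",cv2.resize(cr,None,fx=3.2,fy=3.2,interpolation=cv2.INTER_CUBIC))
g=im[245:285,378:415].astype(int); m=((g.min(2)>125)&(g.max(2)-g.min(2)<35)).astype(np.uint8)
cs,_=cv2.findContours(m,0,2); c=max(cs,key=cv2.contourArea); r=cv2.minAreaRect(c); print(r)
b=cv2.boxPoints(r)+[378,245]; P=np.array([ray("top",*p,.036)[:2] for p in b]); print(b,P,P.mean(0))
print("jig guess",[ray("top",*p,.012)[:2].round(3) for p in [(250,235),(283,233),(293,300),(260,303)]])
```

```text
((17.849998474121094, 18.549999237060547), (14.000715255737305, 28.00143051147461), 8.130102157592773)
[[386.93999863 276.42000008]
 [390.89999771 248.69999862]
 [404.75999832 250.6799984 ]
 [400.79999924 278.40000153]] [[ 0.45151029 -0.20790206]
 [ 0.53128227 -0.22276266]
 [ 0.52435214 -0.26275325]
 [ 0.44461339 -0.24770899]] [ 0.48793952 -0.23528174]
jig guess [array([0.585, 0.187]), array([0.589, 0.09 ]), array([0.391, 0.066]), array([0.385, 0.162])]
```

View pics/c1.png

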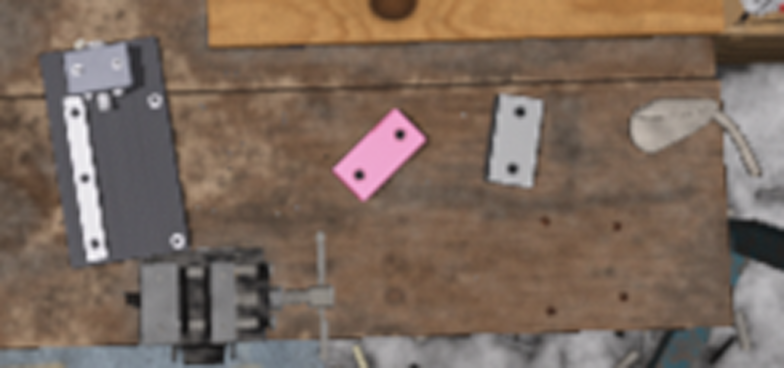

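Crop: the silver block with two marks is at crop (515,140), clear of the pink one at (378,155). The white fence is on the jig's left and the housing and plunger at its far end. Blank is about (0.488,-0.235) with yaw -10.5°. I'm moving above it.

>>> carry_out(targets=".85 -.4 .15 0 0 0 1;.85 -.4 .15 0 0 0 1;.85 -.4 .15 0 0 0 1;.85 -.4 .15 0 0 0 1;.85 -.4 .15 0 0 0 1;.85 -.4 .15 0 0 0 1;.85 -.4 .15 0 0 0 1;.85 -.4 .15 0 0 0 1")

```text
time: 0.82
ee_pos: [0.376, -0.3323, 0.3564]
tcp_rot: [180.0, -0.0, 15.5]
wrist_force: [1.4, -1.1, -0.4]
opening: 0.0853
grasp_force: 0.0
```

>>> carry_out(targets=".85 -.4 .15 0 0 0 1;.85 -.4 .15 0 0 0 1;.85 -.4 .15 0 0 0 1;.85 -.4 .15 0 0 .54 1;0 0 0 0 0 1 1;0 0 0 0 0 1 1;0 0 0 0 0 1 1;0 0 0 0 0 1 1")

```text
time: 1.48
ee_pos: [0.4891, -0.2354, 0.3322]
tcp_rot: [-180.0, 0.0, -10.7]
wrist_force: [0.1, 0.2, -0.7]
opening: 0.0858
grasp_force: 0.0
```

Run:
```python
from h import *
o=monitor.get_obs();print(o["time"],o["ee_pos"],o["tcp_rot"])
c=get_calibration("wrist"); im=camera("wrist")[:,:,::-1].copy(); cv2.imwrite("pics/w1.png",im)
print(c["fx"],c["cx"],c["cy"],proj("wrist",[.488,-.235,.036]))
```

```text
1.4833 [ 0.48913281 -0.23541332  0.33223902] [-1.79988640e+02  4.64822891e-02 -1.07308862e+01]
388.2488620411271 324.7515840335029 230.95185097288768 (np.float64(323.4269703541624), np.float64(221.81523379240528))
```

View pics/w1.png

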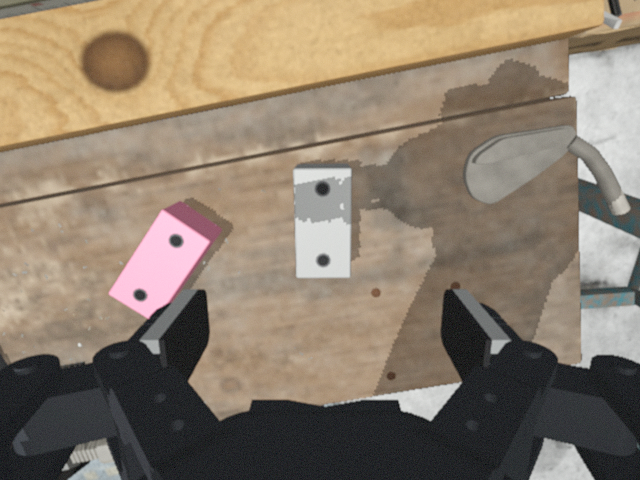

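Wrist view: the blank's top face runs from (295,168) to (350,277), with marks at (322,188) and (323,260). It is well aligned with the tool. Pink's nearest corner is at (211,242), about 83 mm from the blank's centre, so the fingers clear it.

Run:
```python
from h import *
o=monitor.get_obs();t=np.radians(o["tcp_rot"][2]);X=np.array([np.cos(t),np.sin(t)]);Y=np.array([np.sin(t),-np.cos(t)])
for p in [(322,188),(323,260),(295,168),(350,168),(350,277),(297,277)]:
    w=ray("wrist",*p,.036)[:2]; d=w-o["ee_pos"][:2]; print(p,w.round(4),"tool xy mm",(d@X*1e3).round(1),(d@Y*1e3).round(1))
```

```text
(322, 188) [ 0.5117 -0.2387] tool xy mm 22.9 -1.3
(323, 260) [ 0.4601 -0.2292] tool xy mm -29.6 -0.7
(295, 168) [ 0.5287 -0.2233] tool xy mm 36.6 -19.7
(350, 168) [ 0.5215 -0.2601] tool xy mm 36.6 17.8
(350, 277) [ 0.4433 -0.246 ] tool xy mm -42.8 19.1
(297, 277) [ 0.4509 -0.2079] tool xy mm -42.8 -19.8
```

>>> carry_out(targets="-.08 -.02 .8 0 0 0 .7;0 0 .8 0 0 0 .7;0 0 .8 0 0 0 .7;0 0 .7 0 0 0 .7;0 0 .35 0 0 0 .7;0 0 .18 0 0 0 .7;0 0 0 0 0 0 .7;0 0 0 0 0 0 .7")

```text
time: 2.2
ee_pos: [0.4861, -0.2346, 0.1881]
tcp_rot: [180.0, -0.0, -10.4]
wrist_force: [0.3, 0.6, 1.1]
opening: 0.0723
grasp_force: 0.0
```

>>> carry_out(targets="0 0 0 0 0 0 -1;0 0 0 0 0 0 -1;0 0 0 0 0 0 -1;0 0 0 0 0 0 -1;0 0 0 0 0 0 -1;0 0 0 0 0 0 -1;0 0 0 0 0 0 -1;0 0 0 0 0 0 -1", newtons=50)

```text
time: 2.87
ee_pos: [0.4864, -0.2346, 0.189]
tcp_rot: [180.0, -0.1, -10.5]
wrist_force: [-0.4, 0.4, 5.5]
opening: 0.039
grasp_force: 52.5
```

>>> carry_out(targets="0 0 -.5 0 0 0 -1;0 0 -.9 0 0 0 -1;0 0 -.9 0 0 0 -1;0 0 -.5 0 0 0 -1;-.25 -.8 0 0 0 0 -1;-.28 -.89 0 0 0 0 -1;-.28 -.89 0 0 0 0 -1;-.28 -.89 0 0 0 0 -1")

```text
time: 3.53
ee_pos: [0.4677, -0.0888, 0.2995]
tcp_rot: [-180.0, -0.0, -10.5]
wrist_force: [0.8, 0.2, -3.4]
opening: 0.0388
grasp_force: 51.6
```

>>> carry_out(targets="-.28 -.89 0 0 0 0 -1;-.28 -.89 0 0 0 0 -1;-.28 -.89 0 0 0 0 -1;-.28 -.89 0 0 0 -.5 -1;0 0 0 0 0 -1 -1;0 0 0 0 0 -1 -1;0 0 0 0 0 -.5 -1;0 0 0 0 0 0 -1")

```text
time: 4.2
ee_pos: [0.4357, -0.0162, 0.3024]
tcp_rot: [-177.3, -0.8, 11.6]
wrist_force: [1.0, 0.2, -3.8]
opening: 0.0391
grasp_force: 52.1
```

Run:
```python
from h import *
o=monitor.get_obs();print(o["time"],o["ee_pos"],o["tcp_rot"],o["opening"],o["wrist_force"])
cv2.imwrite("pics/w2.png",camera("wrist")[:,:,::-1])
```

```text
4.2 [ 0.43572703 -0.01624023  0.30242898] [-177.29692831   -0.79736493   11.64675875] 0.039121202751350725 [ 0.97833426  0.20078144 -3.84564873]
```

View pics/w2.png

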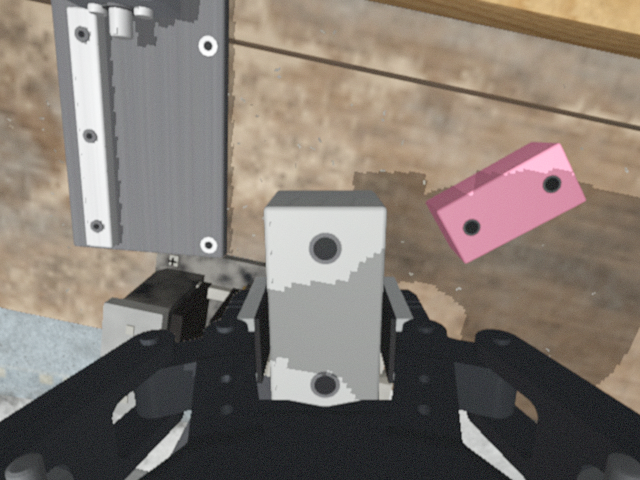

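The picture shows the blank held level between the pads. The plunger is at (120,20), the fence's top inner edge runs (101,10) to (114,247), and the plate's right edge (228,0) to (224,255). The pose is off the command, so I'm checking the state and measuring the jig.

```bash
cat >> h.py <<'E'
def st():
    o=monitor.get_obs(); print({k:np.round(o[k],4 if k=="ee_pos" else 2).tolist() for k in("time","q","qd","ee_pos","tcp_rot","wrist_force")}); return o
E
python3 - <<'E'
from h import *
st()
# jig features
A=[(101,10,.022),(114,247,.022),(228,2,.012),(224,254,.012),(75,245,.012),(208,46,.012),(208,245,.012),(82,34,.022),(97,226,.022),(120,36,.030)]
for u,v,z in A: print(u,v,ray("wrist",u,v,z)[:2].round(4))
# refine edges by gradient in wrist image
g=cv2.GaussianBlur(cv2.imread("pics/w2.png",0),(3,3),0).astype(float)
def edge(u0,v0,u1,v1,z,s):
    pts=[]
    for v in range(min(v0,v1)+5,max(v0,v1)-5,3):
        u=u0+(u1-u0)*(v-v0)/(v1-v0); us=np.arange(int(u)-7,int(u)+8); d=s*np.gradient(g[v,us]); pts.append(ray("wrist",us[d.argmax()],v,z)[:2])
    P=np.array(pts); l=cv2.fitLine(P.astype(np.float32),cv2.DIST_HUBER,0,1e-4,1e-4).ravel(); print("yaw",np.degrees(np.arctan(l[1]/l[0])),"pt",l[2:])
edge(101,10,114,247,.022,-1); edge(228,2,224,254,.012,-1); edge(228,60,224,240,.012,1); edge(68,10,85,245,.022,1)
E
```

```text
{'time': 4.25, 'q': [-2.87, -11.57, -17.03, 84.45, 2.82, 165.68], 'qd': [-0.28, 0.18, 0.12, 0.07, 0.17, 2.18], 'ee_pos': [0.4358, -0.0164, 0.3024], 'tcp_rot': [-177.29, -0.79, 11.43], 'wrist_force': [-0.04, 0.24, -3.58]}
101 10 [0.539 0.155]
114 247 [0.3913 0.1377]
228 2 [0.5599 0.0833]
224 254 [0.399  0.0639]
75 245 [0.3824 0.1718]
208 46 [0.5329 0.0924]
208 245 [0.4032 0.0761]
82 34 [0.5235 0.166 ]
97 226 [0.404  0.1504]
120 36 [0.526 0.138]
yaw 7.430393 pt [0.4690355  0.14957392]
yaw 7.3650866 pt [0.5020273  0.07824066]
yaw 7.664652 pt [0.46123815 0.07020482]
yaw 7.314565 pt [0.4664584  0.16722062]
```

```bash
cat >> h.py <<'E'
from scipy.spatial.transform import Rotation as Ro
J0=np.array([.4891,.1321]); JY=7.43; JX=np.array([np.cos(np.radians(JY)),np.sin(np.radians(JY))]); JN=np.array([-JX[1],JX[0]])
def go(jx,jy,z):
    o=st(); R=Ro.from_euler("xyz",o["tcp_rot"],degrees=True); T=Ro.from_euler("xyz",[180,0,JY],degrees=True)
    p=np.append(J0+jx*JX+jy*JN,z); d=p-o["ee_pos"]
    j=o["ee_pos"][:2]-J0; print("now jig xy mm",j@JX*1e3,j@JN*1e3,"turn units",(R.inv()*T).as_rotvec().round(3)*10,"shift units (level tool)",(T.inv().apply(d)/.04).round(3))
E
python3 - <<'E'
from h import *
go(-.045,-.008,.24)
E
```

```text
{'time': 4.25, 'q': [-2.87, -11.57, -17.03, 84.45, 2.82, 165.68], 'qd': [-0.28, 0.18, 0.12, 0.07, 0.17, 2.18], 'ee_pos': [0.4358, -0.0164, 0.3024], 'tcp_rot': [-177.29, -0.79, 11.43], 'wrist_force': [-0.04, 0.24, -3.58]}
now jig xy mm -72.08446233754096 -140.33606759983158 turn units [-0.48 -0.12  0.7 ] shift units (level tool) [ 0.677 -3.308  1.56 ]
```

Joint 6 is near its range end (yaw = q1 - q6 + 180), so I need the half-turned grasp. I'll level the tool and turn it half round in the air.

>>> carry_out(targets="0 0 0 -.48 -.12 0 -1;0 0 0 0 0 -1 -1;0 0 0 0 0 -1 -1;0 0 0 0 0 -1 -1;0 0 0 0 0 -1 -1;0 0 0 0 0 -1 -1;0 0 0 0 0 -1 -1;0 0 0 0 0 -1 -1")

```text
time: 4.92
ee_pos: [0.4359, -0.0166, 0.3023]
tcp_rot: [179.9, -0.0, 51.7]
wrist_force: [0.0, 0.5, -2.7]
opening: 0.0388
grasp_force: 52.2
```

>>> carry_out(targets="0 0 0 0 0 -1 -1;0 0 0 0 0 -1 -1;0 0 0 0 0 -1 -1;0 0 0 0 0 -1 -1;0 0 0 0 0 -1 -1;0 0 0 0 0 -1 -1;0 0 0 0 0 -1 -1;0 0 0 0 0 -1 -1")

```text
time: 5.58
ee_pos: [0.4359, -0.0166, 0.3023]
tcp_rot: [179.9, 0.0, 97.6]
wrist_force: [-0.2, -0.1, -3.6]
opening: 0.039
grasp_force: 52.2
```

>>> carry_out(targets="0 0 0 0 0 -1 -1;0 0 0 0 0 -1 -1;0 0 0 0 0 -1 -1;0 0 0 0 0 -1 -1;0 0 0 0 0 -1 -1;0 0 0 0 0 -1 -1;0 0 0 0 0 -1 -1;0 0 0 0 0 -1 -1")

```text
time: 6.25
ee_pos: [0.4358, -0.0166, 0.3023]
tcp_rot: [180.0, 0.1, 143.4]
wrist_force: [0.8, -0.4, -3.0]
opening: 0.0391
grasp_force: 52.2
```

>>> carry_out(targets="0 0 0 0 0 -1 -1;0 0 0 0 0 -1 -1;0 0 0 0 0 -1 -1;0 0 0 0 0 -1 -1;0 0 0 0 0 -1 -1;0 0 0 0 0 -1 -1;0 0 0 0 0 -1 -1;0 0 0 0 0 0 -1")

```text
time: 6.92
ee_pos: [0.4359, -0.0166, 0.3023]
tcp_rot: [-180.0, 0.1, -176.5]
wrist_force: [0.3, -0.2, -3.1]
opening: 0.0386
grasp_force: 52.2
```

```bash
sed -i 's/\[180,0,JY\]/[180,0,JY+180]/' h.py
python3 - <<'E'
from h import *
go(-.045,-.008,.24)
E
```

```text
{'time': 6.92, 'q': [-2.18, -11.55, -17.01, 84.45, -0.01, -5.68], 'qd': [0.12, -0.09, -0.05, -0.05, 0.02, 10.2], 'ee_pos': [0.4359, -0.0166, 0.3023], 'tcp_rot': [-179.98, 0.09, -176.49], 'wrist_force': [0.35, -0.19, -3.13]}
now jig xy mm -72.02193851488587 -140.54634021692178 turn units [-0.    0.02 -0.68] shift units (level tool) [-0.676  3.314  1.558]
```

>>> carry_out(targets="0 0 0 0 0 -.68 -1;-.13 .66 0 0 0 0 -1;-.13 .66 0 0 0 0 -1;-.14 .66 0 0 0 0 -1;-.14 .66 0 0 0 0 -1;-.14 .66 .5 0 0 0 -1;0 0 .5 0 0 0 -1;0 0 .5 0 0 0 -1")

```text
time: 7.58
ee_pos: [0.4463, 0.1193, 0.2416]
tcp_rot: [-180.0, 0.1, -172.9]
wrist_force: [0.6, -0.8, -2.8]
opening: 0.0387
grasp_force: 52.4
```

Run:
```python
from h import *
go(-.045,-.008,.203)
im=camera("wrist")[:,:,::-1]; cv2.imwrite("pics/w3.png",im)
```

```text
{'time': 7.58, 'q': [14.97, -7.19, -19.94, 77.12, -0.04, 7.86], 'qd': [-1.57, 4.4, -23.54, -27.05, -0.3, -0.61], 'ee_pos': [0.4463, 0.1193, 0.2416], 'tcp_rot': [-179.98, 0.13, -172.89], 'wrist_force': [0.58, -0.81, -2.82]}
now jig xy mm -44.111001850239035 -7.176547057351984 turn units [-0.    0.02 -0.06] shift units (level tool) [ 0.022 -0.021  0.966]
```

View pics/w3.png

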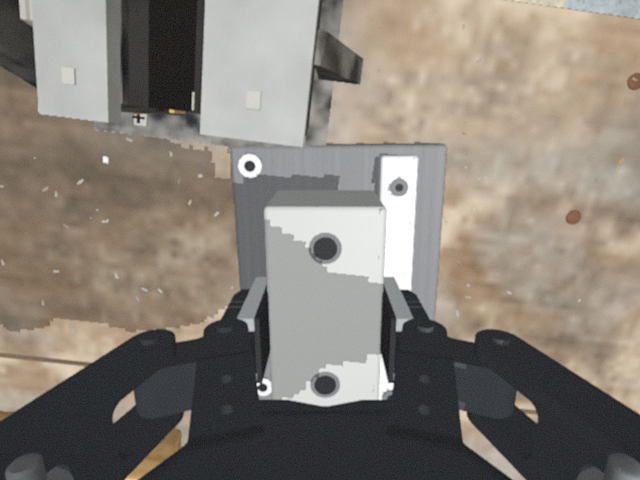

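The picture shows the blank parallel over the plate, with the fence (380-415,155) on its right and the vise at (230,70) behind. I'll shift to jig x ≈ -20 for clearance and lower.

>>> carry_out(targets="-.3 0 0 0 0 -.06 -1;-.3 0 0 0 0 0 -1;0 -.02 .3 0 0 0 -1;0 0 .3 0 0 0 -1;0 0 .2 0 0 0 -1;0 0 .1 0 0 0 -1;0 0 0 0 0 0 -1;0 0 0 0 0 0 -1")

```text
time: 8.3
ee_pos: [0.4699, 0.1201, 0.2062]
tcp_rot: [-180.0, 0.1, -172.4]
wrist_force: [0.1, -1.2, -2.7]
opening: 0.0392
grasp_force: 52.4
```

Run:
```python
from h import *
go(-.02,-.008,.200)
```

```text
{'time': 8.3, 'q': [14.35, -3.0, -20.02, 72.9, -0.04, 6.75], 'qd': [-0.03, -0.29, 1.02, 0.23, 0.01, -0.15], 'ee_pos': [0.4699, 0.1201, 0.2062], 'tcp_rot': [-179.97, 0.07, -172.4], 'wrist_force': [0.1, -1.17, -2.7]}
now jig xy mm -20.621970613079696 -9.392344508718399 turn units [-0.01  0.01  0.03] shift units (level tool) [-0.016  0.035  0.155]
```

>>> carry_out(targets="0 0 .03 0 0 0 -1;0 0 .03 0 0 0 -1;0 0 .03 0 0 0 -1;0 0 .03 0 0 0 -1;0 0 0 0 0 0 -1;0 0 0 0 0 0 -1;0 0 0 0 0 0 -1;0 0 0 0 0 0 -1")

```text
time: 8.97
ee_pos: [0.4702, 0.1202, 0.2016]
tcp_rot: [-180.0, 0.1, -172.4]
wrist_force: [-0.9, -0.0, -3.3]
opening: 0.0391
grasp_force: 52.4
```

>>> carry_out(targets="0 0 .02 0 0 0 -1;0 0 .02 0 0 0 -1;0 0 0 0 0 0 -1;0 0 0 0 0 0 -1;0 0 0 0 0 0 -1;0 0 0 0 0 0 -1;0 0 0 0 0 0 -1;0 0 0 0 0 0 -1")

```text
time: 9.63
ee_pos: [0.4703, 0.1202, 0.201]
tcp_rot: [-180.0, 0.2, -172.4]
wrist_force: [-3.1, -0.9, 6.0]
opening: 0.0391
grasp_force: 53.5
```

Contact with the plate. Now I slide it to the fence.

>>> carry_out(targets="0 .03 0 0 0 0 -1;0 .03 0 0 0 0 -1;0 .03 0 0 0 0 -1;0 .03 0 0 0 0 -1;0 .03 0 0 0 0 -1;0 .03 0 0 0 0 -1;0 0 0 0 0 0 -1;0 0 0 0 0 0 -1")

```text
time: 10.3
ee_pos: [0.4698, 0.1273, 0.201]
tcp_rot: [-179.9, 0.2, -172.4]
wrist_force: [1.3, -1.9, 5.5]
opening: 0.0389
grasp_force: 53.4
```

Run:
```python
from h import *
go(-.02,0,.200)
```

```text
{'time': 10.3, 'q': [15.18, -2.68, -20.31, 72.15, -0.09, 7.57], 'qd': [-0.03, -0.08, -0.08, 0.02, 0.17, -0.02], 'ee_pos': [0.4698, 0.1273, 0.201], 'tcp_rot': [-179.93, 0.23, -172.38], 'wrist_force': [1.32, -1.87, 5.47]}
now jig xy mm -19.79326604248022 -2.256617339211128 turn units [-0.01  0.04  0.03] shift units (level tool) [0.005 0.056 0.025]
```

>>> carry_out(targets="0 .02 0 0 0 0 -1;0 .02 0 0 0 0 -1;0 .02 0 0 0 0 -1;0 0 0 0 0 0 -1;0 0 0 0 0 0 -1;0 0 0 0 0 0 -1;0 0 0 0 0 0 -1;0 0 0 0 0 0 -1")

```text
time: 10.97
ee_pos: [0.4695, 0.1296, 0.201]
tcp_rot: [-179.9, 0.2, -172.4]
wrist_force: [1.2, -3.3, 5.5]
opening: 0.0394
grasp_force: 53.4
```

>>> carry_out(targets="0 .02 0 0 0 0 -1;0 .02 0 0 0 0 -1;0 0 0 0 0 0 -1;0 0 0 0 0 0 -1;0 0 0 0 0 0 -1;0 0 0 0 0 0 -1;0 0 0 0 0 0 -1;0 0 0 0 0 0 -1")

```text
time: 11.63
ee_pos: [0.4693, 0.1304, 0.2011]
tcp_rot: [-179.8, 0.2, -172.4]
wrist_force: [1.0, -11.8, 6.4]
opening: 0.0392
grasp_force: 53.6
```

Bears on the fence (-11.8 N). Next is sliding along it.

>>> carry_out(targets="-.05 0 0 0 0 0 -1;-.07 0 0 0 0 0 -1;-.08 0 0 0 0 0 -1;-.08 0 0 0 0 0 -1;-.08 0 0 0 0 0 -1;-.08 0 0 0 0 0 -1;0 0 0 0 0 0 -1;0 0 0 0 0 0 -1")

```text
time: 12.3
ee_pos: [0.4854, 0.1325, 0.201]
tcp_rot: [-179.8, -0.0, -172.4]
wrist_force: [-11.3, -12.1, 16.8]
opening: 0.039
grasp_force: 54.8
```

Run:
```python
from h import *
go(.01,0,.201)
```

```text
{'time': 12.3, 'q': [15.32, -0.25, -17.93, 72.38, -0.21, 7.74], 'qd': [0.1, -0.12, -0.13, -0.18, 0.05, -0.01], 'ee_pos': [0.4854, 0.1325, 0.201], 'tcp_rot': [-179.78, -0.04, -172.42], 'wrist_force': [-11.27, -12.15, 16.77]}
now jig xy mm -3.6472448901698598 0.9263966972127966 turn units [-0.04 -0.01  0.03] shift units (level tool) [-0.341 -0.023  0.   ]
```

>>> carry_out(targets="-.05 0 -.02 0 0 0 -1;-.05 0 0 0 0 0 -1;-.05 0 0 0 0 0 -1;-.05 0 0 0 0 0 -1;-.05 0 0 0 0 0 -1;0 0 0 0 0 0 -1;0 0 0 0 0 0 -1;0 0 0 0 0 0 -1")

```text
time: 12.97
ee_pos: [0.4945, 0.1338, 0.201]
tcp_rot: [-179.8, -0.2, -172.4]
wrist_force: [-14.9, -11.5, 12.8]
opening: 0.0391
grasp_force: 54.4
```

Run:
```python
from h import *
go(.01,0,.201)
```

```text
{'time': 12.97, 'q': [15.18, 1.08, -16.59, 72.54, -0.19, 7.59], 'qd': [0.05, -0.11, -0.1, -0.15, -0.02, 0.04], 'ee_pos': [0.4945, 0.1338, 0.201], 'tcp_rot': [-179.78, -0.19, -172.41], 'wrist_force': [-14.9, -11.52, 12.85]}
now jig xy mm 5.547485184744283 0.9749803880330616 turn units [-0.04 -0.03  0.03] shift units (level tool) [-0.111 -0.024  0.001]
```

>>> carry_out(targets="-.03 0 0 0 0 0 -1;-.03 0 0 0 0 0 -1;-.03 0 0 0 0 0 -1;-.03 0 0 0 0 0 -1;0 0 0 0 0 0 -1;0 0 0 0 0 0 -1;0 0 0 0 0 0 -1;0 0 0 0 0 0 -1", newtons=70)

```text
time: 13.63
ee_pos: [0.4987, 0.1343, 0.2011]
tcp_rot: [-179.8, -0.3, -172.4]
wrist_force: [-19.1, -12.5, 16.0]
opening: 0.0389
grasp_force: 69.4
```

>>> carry_out(targets="-.02 0 0 0 0 0 -1;-.02 0 0 0 0 0 -1;0 0 0 0 0 0 -1;0 0 0 0 0 0 -1;0 0 0 0 0 0 -1;0 0 0 0 0 0 -1;0 0 0 0 0 0 -1;0 0 0 0 0 0 -1")

```text
time: 14.3
ee_pos: [0.5002, 0.1345, 0.2011]
tcp_rot: [-179.8, -0.3, -172.4]
wrist_force: [-20.6, -12.6, 17.3]
opening: 0.0388
grasp_force: 69.5
```

>>> carry_out(targets="-.02 0 0 0 0 0 -1;-.02 0 0 0 0 0 -1;0 0 0 0 0 0 -1;0 0 0 0 0 0 -1;0 0 0 0 0 0 -1;0 0 0 0 0 0 -1;0 0 0 0 0 0 -1;0 0 0 0 0 0 -1")

```text
time: 14.97
ee_pos: [0.5007, 0.1346, 0.2011]
tcp_rot: [-179.8, -0.5, -172.4]
wrist_force: [-29.3, -14.6, 23.6]
opening: 0.0388
grasp_force: 70.1
```

The force jumped while motion stalled, so the blank is on the stops. I'm confirming with one look.

Run:
```python
from h import *
go(.01,0,.201)
u,v=map(int,proj("side",np.append(J0+.03*JX,.04)))
im=camera("side")[v-60:v+60,u-80:u+80,::-1]; cv2.imwrite("pics/s4.png",cv2.resize(im,None,fx=4.8,fy=4.8,interpolation=cv2.INTER_CUBIC))
```

```text
{'time': 14.97, 'q': [15.08, 2.1, -15.55, 72.85, -0.15, 7.48], 'qd': [0.01, -0.03, 0.12, 0.07, -0.03, 0.0], 'ee_pos': [0.5007, 0.1346, 0.2011], 'tcp_rot': [-179.78, -0.47, -172.41], 'wrist_force': [-29.31, -14.62, 23.61]}
now jig xy mm 11.869575754023248 0.9559325724423934 turn units [-0.04 -0.08  0.03] shift units (level tool) [ 0.047 -0.024  0.002]
```

View pics/s4.png

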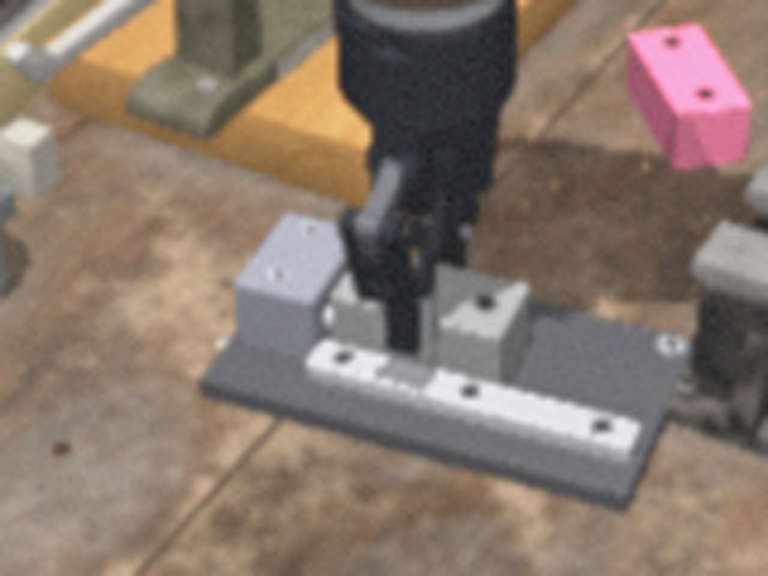

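The crop shows the blank flat on the plate along the white fence. Its end touches the stop button at about (328,316), about 4 mm from the housing. It is still gripped and pressed at about 9 N above the sliding force.

```bash
python3 -c "
from h import *
print(bot.job_done())"
```

```text
the job is handed in; nothing more can be done
None
```

I handed the job in at about 15 s with the blank flat on the plate, bearing on the fence and held against the stop buttons by the still-closed gripper; no verdict was returned. The stop contact was judged from the wrist force and a final side view.

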